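# Walk the tool chest home and load its tray evenly

## Robot

A 7-joint arm with a two-finger parallel gripper is mounted at the origin on the work surface. World frame = base frame: x ahead of the robot, y to its left, z up, the work surface at z = 0. Lengths are in m, angles in rad, forces in N, time in s.
With the tool pointing down it reaches from about 0.425 to 0.925 m from the base axis. Payload 6.8 kg.
Tool frame: the origin (TCP) lies midway between the tips of the shut fingers; the grasp point (between the pads) lies bot.grip_point_offset behind it (bot.grip_point_offset is the distance from the TCP to the grasp point, in m); z points along the fingers, y is the line along which they close (so a half turn about z gives the same grasp; the last joint's range is limited). The gripper opens to 85 mm and grips with 20 to 120 N. Pads are 22 mm wide; open, the fingers measure 114 mm over their backs; the gripper's body (76 mm by 85 mm) begins 54 mm behind the grasp point. The pads swing forward as they close: fully open they stand 13 mm farther back than shut.
Start: joints at [-1.322, 0.477, 0.022, 1.555, -0.011, 1.109, -0.083], TCP at [0.236, 0.633, 0.231] pointing down, gripper open.
Joint ranges: [-2.96, 2.96], [-0.34, 2.1], [-1.41, 1.46], [0.24, 2.44], [-1.37, 4.51], [0.17, 1.92], [-2.96, 2.96]. Speed limits (rad/s): [2.39, 2.39, 3.14, 3.14, 3.14, 3.14, 3.14].

## Interface

Orientations are given as a unit quaternion [w, x, y, z].
In Python, from station import get_obs, cams, job, bot gives the robot as it stands.
- The arm moves only by the tool arm_command, never from a script. Its argument "rows" is a list that holds one entry, the list of rows, each a list of 5 numbers: the finger opening in mm, from 0 to 85.4, then the shift along the world's x, y, z in units of 60 mm (1.0 is 60 mm), then the turn about the world's z in units of 0.08 rad (1.0 is 0.08 rad). In form: [[[grip, x, y, z, turn], ...]]. A call has exactly 10 rows; each row shifts and turns the commanded pose from where the row before left it; what a row does not reach is not made up. A row lasts 1/8 s, in which the tool goes at most 62.5 mm and 10.7 degrees, less where a joint would pass 70% of its speed; a pose out of reach is approached as far as the arm can. A call with a number of a shift or a turn outside -1 to 1 is refused whole. A call with a gripper value outside its range is refused whole. The fingers move at their own pace and stop on an object; "newtons" is the grip in N (left out, the last holds). Time passes only in rows, so rows that do not move let the fingers close, or fill a call up. It gives the time, the measured TCP pose, the force, the opening and the grip force at its end, in the units of the state.
- get_obs(): the state, without advancing time (a new reading comes with each control period).
- cams.read_camera(name): name is "scene" or "top"; returns the picture (480x640x3 uint8, red, green, blue); there is no depth.
- cams.camera_params(name): a dict with "K" (3x3 intrinsics, pixels), "extrinsics" (4x4, takes a point from camera to world coordinates). Camera axes: x right, y down, z forward; pixel columns grow to the right and rows downward; lengths in m; the calibration is good to about 2 mm. A picture is of the moment at which its call begins. camera_params takes no time and is no camera call.
- job.hand_in(): hands the job in; it is judged then, once.
The state is a dict: "t": time; "q": joint angles; "joint_vel": joint speeds; "joint_torque": joint torques, N m; "eef_pos": TCP position; "tool_rot": TCP orientation; "contact_force": force on the tool from outside, world axes, zero at the start; "torque": the same for the moment, N m; "gripper_width": opening from 0.0 (shut) to 1.0 (fully open); "grasp_force": force on a finger pad.
Only numpy, scipy, OpenCV 4.12 (cv2) and the standard library are available. Lean on these libraries where they do the work, as an engineer would, in place of code of your own. Each camera call takes 0.05 s, during which the arm holds its last target. There are 200 camera calls.

## Task

The red tool chest is too heavy to carry: walk it forward, away from the robot, by pushing its left and right orange rubber bumpers in turn (left, right, left and so on) in modest steps, never letting it slew more than about 12 degrees from square, until its whole far side is flush against the wooden stop rail, between the two yellow lines. Keep off the meter panel between the bumpers. Then stand the two plaster bridge piers upright in the blue tray on its lid, one in the middle of each half, so that the light tray stays level and centred where it is; do not disturb the jar or the tin.

Things in the scene. Friction and masses are not known exactly. Their poses are not given: they have to be found in the camera images.
- stop: Dark wooden stop rail fixed to the bench, 300 mm long, 30 thick, 30 high. Origin: bench level, middle of its near face. x: away from the robot, square to the rail (the way to walk); y: left along the rail; z up. Two yellow lines on the bench, inner edges 135 mm either side of its middle, run from it along -x. The chest starts nearly square, 55 to 80 mm short of the rail.
- chest: Low red steel chest, loose, about 3 kg: 130 mm deep (x), 220 wide (y), 50 high; two bumpers stand 14 mm out of its near face. Origin: centre of the case's underside, on the bench; x to the rail, y left, z up. Far face x = +65 mm. Pushed at one bumper (8 to 20 N) it turns about a point 80 to 120 mm beyond its centre on the other side; it stops when the push stops.
- bumper_left: Left bumper of the chest (part of it): orange rubber block, 14 mm deep, 45 mm wide, 46 mm high, centred 87.5 mm left of the chest's middle. Origin: centre of its underside, 2 mm above the bench, 7 mm behind its pushing face.
- bumper_right: Right bumper, the mirror image, 87.5 mm right of the chest's middle.
- push_left (a point): Centre of the left bumper's pushing face, 30 mm above the bench, 79 mm to the robot's side of the chest's centre.
- push_right (a point): The same on the right bumper.
- far_left (a point): Far left lower corner of the chest (x +65, y +110, z +20 mm in its frame); meets the rail when home.
- far_right (a point): Far right lower corner of the chest (x +65, y -110, z +20 mm in its frame); meets the rail when home.
- meter_panel: Delicate black panel with two white dials, 110 mm wide, 36 mm high, on the chest's near face between the bumpers, standing 3 mm out from it (11 mm behind the bumper faces). Origin: middle of its lower edge. Not to be pressed.
- tray: Light blue plastic tray, loose, 120 g: 90 mm (x) by 210 (y) by 22 high, walls and floor 3 mm. Origin: centre of its underside, 56 mm above the bench. A divider at y = 0 makes two halves, middles at y = +53 and -53 mm. It rests on a rubber pad 60 x 90 mm, 6 mm high, in the middle of the chest's lid, and overhangs it 60 mm at each end: a pier set hard against an end wall may tip it.
- pier_a: White plaster bridge pier, loose, 150 g, upright: square foot 44 x 44 x 14 mm high, on it a square shaft 32 x 32 mm up to 60 mm above the underside (grip the shaft). Origin: centre of the underside; x and y square to its sides, z up.
- pier_b: A second pier, the same.
- glue_jar: Bystander: jar with green cap, 48 mm across, 70 mm high. Origin: underside centre.
- paint_tin: Bystander: tin, 52 mm across, 60 mm high. Origin: underside centre.
Things that resemble listed ones, but are neither listed nor needed, are in the scene too. What is shaped like the pier_a but pink is not meant.

How it is judged:
On the way, in this order (a step that is already met when the one before it is completed fails the run):
1. the left bumper has been pushed (contact force between bumper_left and anything else above 3 N), for 0.1 s.
2. then the right bumper (contact force between bumper_right and anything else above 3 N), for 0.1 s.
3. then the left bumper again (contact force between bumper_left and anything else above 3 N), for 0.1 s.
4. the chest is home: both far corners within 8 mm of the rail, at most 25 mm off its middle, at rest (x of each of far_left, far_right in the frame of stop above -0.008 m and y of chest in the frame of stop between -0.025 and 0.025 m and angle between chest's own z axis and vertical below 0.05 rad and linear speed of chest below 0.01 m/s), for 0.3 s.
5. both piers stand in the tray, one in the middle of each half ((((y of pier_a in the frame of tray between 0.033 and 0.072 m and x of pier_a in the frame of tray between -0.022 and 0.022 m and z of pier_a in the frame of tray between -0.003 and 0.009 m and angle between pier_a's own z axis and vertical below 0.08 rad and linear speed of pier_a below 0.01 m/s) and (y of pier_b in the frame of tray between -0.072 and -0.033 m and x of pier_b in the frame of tray between -0.022 and 0.022 m and z of pier_b in the frame of tray between -0.003 and 0.009 m and angle between pier_b's own z axis and vertical below 0.08 rad and linear speed of pier_b below 0.01 m/s)) or ((y of pier_a in the frame of tray between -0.072 and -0.033 m and x of pier_a in the frame of tray between -0.022 and 0.022 m and z of pier_a in the frame of tray between -0.003 and 0.009 m and angle between pier_a's own z axis and vertical below 0.08 rad and linear speed of pier_a below 0.01 m/s) and (y of pier_b in the frame of tray between 0.033 and 0.072 m and x of pier_b in the frame of tray between -0.022 and 0.022 m and z of pier_b in the frame of tray between -0.003 and 0.009 m and angle between pier_b's own z axis and vertical below 0.08 rad and linear speed of pier_b below 0.01 m/s)))), for 0.2 s.
At the end, for the whole second after the job is handed in: Chest: far corners within 8 mm of the rail, centre within 25 mm of its middle. One pier upright on the tray floor in each half, 33 to 72 mm from the divider, within 22 mm of the tray's long centre line. Tray level (3 degrees), on the pad, within 18 mm of the chest's centre. All at rest (all of step 4 and (((y of pier_a in the frame of tray between 0.033 and 0.072 m and x of pier_a in the frame of tray between -0.022 and 0.022 m and z of pier_a in the frame of tray between -0.003 and 0.009 m and angle between pier_a's own z axis and vertical below 0.08 rad and linear speed of pier_a below 0.01 m/s) and (y of pier_b in the frame of tray between -0.072 and -0.033 m and x of pier_b in the frame of tray between -0.022 and 0.022 m and z of pier_b in the frame of tray between -0.003 and 0.009 m and angle between pier_b's own z axis and vertical below 0.08 rad and linear speed of pier_b below 0.01 m/s)) or ((y of pier_a in the frame of tray between -0.072 and -0.033 m and x of pier_a in the frame of tray between -0.022 and 0.022 m and z of pier_a in the frame of tray between -0.003 and 0.009 m and angle between pier_a's own z axis and vertical below 0.08 rad and linear speed of pier_a below 0.01 m/s) and (y of pier_b in the frame of tray between 0.033 and 0.072 m and x of pier_b in the frame of tray between -0.022 and 0.022 m and z of pier_b in the frame of tray between -0.003 and 0.009 m and angle between pier_b's own z axis and vertical below 0.08 rad and linear speed of pier_b below 0.01 m/s))) and angle between tray's own z axis and vertical below 0.05 rad and horizontal distance between tray and chest below 0.018 m and z of tray in the frame of chest between 0.05 and 0.062 m and linear speed of tray below 0.01 m/s); the robot touches nothing.
It fails at once if the chest slews more than 12.6 degrees from square with the rail (angle between the x axis of chest and the x axis of stop, either way round above 0.22 rad).
It fails at once if the meter panel is pressed (contact force between meter_panel and anything else above 1 N).
It fails at once if the chest is lifted or tipped (height (world z) of chest above 0.01 m or angle between chest's own z axis and vertical above 0.08 rad).
It fails at once if the tray tips or leaves its pad (angle between tray's own z axis and vertical above 0.15 rad or horizontal distance between tray and chest above 0.035 m).
It fails at once if jar or tin is disturbed (distance of any of glue_jar, paint_tin from where it was at the start of the episode above 0.025 m).
It also fails if it takes over 72 s, if anything falls off the work surface, if the arm or the gripper's body presses on something with over 40 N, if the wrist force passes 120 N, or if a joint passes its speed limit or range.

## Working session

There is one attempt and no reset: what is moved stays moved. The work goes in short steps, Python scripts to look and compute and a tool call to move; the robot and the scene stay as the last step left them, time stands still between calls to the robot, and variables do not carry over. Pictures are saved under pics/ and viewed, at most 10 in all, crops included, and the job is handed in when it is done.

Besides the shell and the picture viewer there is one more tool, called after "Call:" in YAML: its name, and indented under it one key for each argument. arm_command: Moves the arm, as the interface text tells. Its arguments: {"type":"object","properties":{"rows":{"type":"array"},"newtons":{"type":"number"}},"required":["rows"]}

```bash
mkdir -p pics; ls; python3 - <<'E'
from station import get_obs,cams,job,bot
import cv2,numpy as np
np.set_printoptions(precision=4,suppress=True)
o=get_obs();print(o,bot.grip_point_offset)
for n in("scene","top"):
    p=cams.camera_params(n);print(n,p["K"],p["extrinsics"])
    cv2.imwrite(f"pics/{n}0.png",cams.read_camera(n)[:,:,::-1])
E
```

```text
pics
{'t': 0.0, 'q': array([-1.3221,  0.4778,  0.0224,  1.5565, -0.0115,  1.1093, -0.0831]), 'joint_vel': array([ 0.    ,  0.0002,  0.0011,  0.0003, -0.0005, -0.0011, -0.001 ]), 'joint_torque': array([  0.0012, -59.6462,   1.6088, -28.1192,   0.0125,   0.0098,
        -0.    ]), 'eef_pos': array([0.2356, 0.6319, 0.2303]), 'tool_rot': array([-0.0001,  0.1774,  0.9841, -0.0009]), 'contact_force': array([ 0.4645, -0.3826, -0.5103]), 'torque': array([-0.0117,  0.0022,  0.0229]), 'grasp_force': 0.0, 'gripper_width': 0.997102309790783} 0.0187
scene [[534.3378   0.     316.0182]
 [  0.     534.3378 237.7911]
 [  0.       0.       1.    ]] [[ 0.283   0.7629 -0.5813  1.0673]
 [ 0.9591 -0.2205  0.1777 -0.1679]
 [ 0.0074 -0.6078 -0.794   0.8505]
 [ 0.      0.      0.      1.    ]]
top [[472.0316   0.     313.53  ]
 [  0.     472.0316 247.0142]
 [  0.       0.       1.    ]] [[-0.0041 -0.9904  0.1382  0.428 ]
 [-0.9999  0.0056  0.0108  0.0155]
 [-0.0114 -0.1381 -0.9903  0.8646]
 [ 0.      0.      0.      1.    ]]
```

View pics/scene0.png

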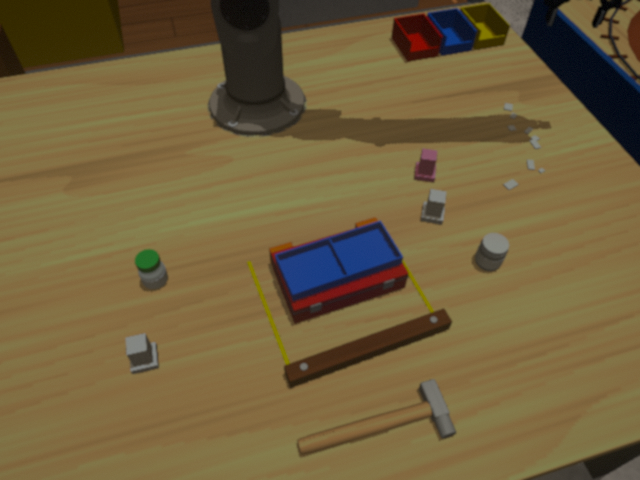

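View pics/top0.png

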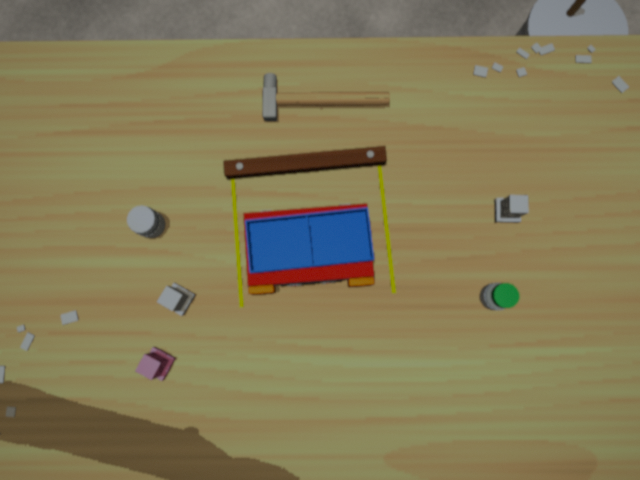

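The scene view shows the chest (about 340,270), the rail (370,347), two white piers at (434,205) and (141,350), and the pink decoy at (427,165). In the top view the chest is at (310,248), the rail at (305,162), the piers at (175,298) and (512,209), the tin at (146,222) and the jar at (500,295). Next I'll fit poses by silhouette.

```bash
cat > h.py <<'E'
from station import get_obs,cams,job,bot
import cv2,numpy as np
from scipy.optimize import minimize
from scipy.spatial.transform import Rotation as R
np.set_printoptions(precision=4,suppress=True)
P={n:cams.camera_params(n) for n in("scene","top")}
def grab(): return {n:cams.read_camera(n) for n in P}
def hsv(im): return cv2.cvtColor(im,cv2.COLOR_RGB2HSV)
def proj(n,X):
    K,E=P[n]["K"],P[n]["extrinsics"]; c=(np.asarray(X)-E[:3,3])@E[:3,:3]@K.T
    return c[:,:2]/c[:,2:]
def ray(n,uv,z):
    K,E=P[n]["K"],P[n]["extrinsics"]; d=E[:3,:3]@np.linalg.solve(K,[*uv,1]); o=E[:3,3]
    return o+d*(z-o[2])/d[2]
def box(x0,x1,y0,y1,z0,z1): return np.array([[x,y,z] for x in(x0,x1) for y in(y0,y1) for z in(z0,z1)])/1000.
CASE=box(-65,65,-110,110,0,50)
BUMP=[box(-79,-65,65,110,2,48),box(-79,-65,-110,-65,2,48)]
TRAY=box(-45,45,-105,105,56,78); PANEL=box(-68,-65,-55,55,0,50)
PIER=[box(-22,22,-22,22,0,14),box(-16,16,-16,16,14,60)]
RAIL=[box(0,30,-150,150,0,30)]
def colour(im,k):
    h=hsv(im);H,S,V=[h[...,i].astype(int) for i in range(3)]
    m={'blue':(H>100)&(H<130)&(S>120),
       'red':(S>150)&((H<5)|(H>172)),'orange':(S>190)&(H>=5)&(H<16)&(V>110),
       'white':(S<75)&(V>70),'brown':(V<105)&(H<20)&(S>90)}
    return np.any([m[c] for c in k.split('+')],axis=0).astype(np.uint8)
def place(B,p,z=0):
    c,s=np.cos(p[2]),np.sin(p[2]); return B@np.array([[c,s,0],[-s,c,0],[0,0,1]])+[p[0],p[1],z]
S=4
def fit(ims,k,boxes,p0,ignore=None,z=0,names=("top","scene"),marg=14,close=0):
    D=[]
    for n in names:
        uv=np.vstack([proj(n,place(b,p0,z)) for b in boxes]); lo=np.maximum(np.floor(uv.min(0)).astype(int)-marg,0); hi=np.minimum(np.ceil(uv.max(0)).astype(int)+marg,[640,480])
        m=colour(ims[n],k)[lo[1]:hi[1],lo[0]:hi[0]]
        if close: m=cv2.morphologyEx(m,cv2.MORPH_CLOSE,np.ones((close,close),np.uint8))
        D.append((n,lo,m.astype(float)))
    def cost(q,full=False):
        p=np.array(q)*[.01,.01,.05]+p0; t=0
        for n,lo,m in D:
            def draw(bs):
                a=np.zeros((m.shape[0]*S,m.shape[1]*S),np.uint8)
                for b in bs:
                    u=(proj(n,place(b,p,z))-lo+.5)*S-.5
                    cv2.fillConvexPoly(a,cv2.convexHull(np.round(u*16).astype(np.int32)),1,shift=4)
                return cv2.resize(a.astype(np.float32),m.shape[::-1],interpolation=cv2.INTER_AREA)
            w=1-draw(ignore) if ignore else 1
            t+=np.sum(w*(draw(boxes)-m)**2)/np.sum(m)
        return t
    best=None
    for s in(1,-.6,.4):
        r=minimize(cost,best.x if best is not None else np.zeros(3),method='Nelder-Mead',options=dict(initial_simplex=(best.x if best is not None else 0)+s*np.array([[0,0,0],[1,0,0],[0,1,0],[0,0,1.]]),xatol=.005,fatol=1e-5))
        if best is None or r.fun<best.fun: best=r
    return best.x*[.01,.01,.05]+p0,best.fun
def chest(ims,p0): return fit(ims,'red+orange+blue',[CASE,TRAY]+BUMP,p0,ignore=[PANEL],close=3)
def rel(rail,p):
    d=place(np.zeros((1,3)),p)[0,:2]-rail[:2];c,s=np.cos(rail[2]),np.sin(rail[2])
    return np.array([c*d[0]+s*d[1],-s*d[0]+c*d[1],p[2]-rail[2]])
def report(rail,p):
    r=rel(rail,p);f=[r[0]+.065*np.cos(r[2])-s*.11*np.sin(r[2]) for s in(1,-1)]
    print('rel chest',r,'deg',np.degrees(r[2]),'far L,R gaps mm',-1000*np.array(f))
    print('push L,R world',place(np.array([[-.079,.0875,.03],[-.079,-.0875,.03]]),p).round(4).tolist())
E
cat > m0.py <<'E'
from h import *
ims=grab()
for n in ims:
    vis=np.vstack([np.hstack([colour(ims[n],k)*255 for k in a]) for a in (('blue','red+orange+blue'),('white','brown'))])
    cv2.imwrite(f"pics/mask_{n}.png",cv2.resize(vis,(800,600),interpolation=cv2.INTER_AREA))
rc=ray('top',(305,162),.03); rail,c=fit(ims,'brown',RAIL,np.array([rc[0]-.015,rc[1],.05]),close=5);print('rail',rail,c)
cc=ray('top',(310,241),.078); p,c=chest(ims,np.array([cc[0],cc[1],.05]));print('chest',p,c)
t,c=fit(ims,'blue',[TRAY],p);print('tray',t,c)
report(rail,p)
for uv,y in(((175,298),-.5),((514,206),0)):
    w=ray('top',uv,.04)
    print('pier',min((fit(ims,'white',PIER,np.array([w[0],w[1],y0]),marg=8) for y0 in np.arange(-.8,.8,.4)),key=lambda r:r[1]))
for uv,z in(((143,221),.06),((504,295),.07)): print(ray('top',uv,z))
E
python3 m0.py
```

```text
rail [0.6901 0.0382 0.0878] 0.4950928479714606
chest [0.5457 0.0332 0.0721] 0.3381197886354803
tray [0.5502 0.0323 0.1008] 0.21927221795828564
rel chest [-0.1444  0.0077 -0.0157] deg -0.9006310186009957 far L,R gaps mm [77.6354 81.0935]
push L,R world [[0.4606, 0.1148, 0.03], [0.4732, -0.0597, 0.03]]
pier (array([ 0.4539,  0.2712, -0.5284]), np.float64(0.7593085209627329))
pier (array([ 0.6146, -0.3326, -0.0083]), np.float64(0.8484428752660835))
[0.5877 0.3211 0.06  ]
[ 0.4563 -0.2933  0.07  ]
```

View pics/mask_top.png

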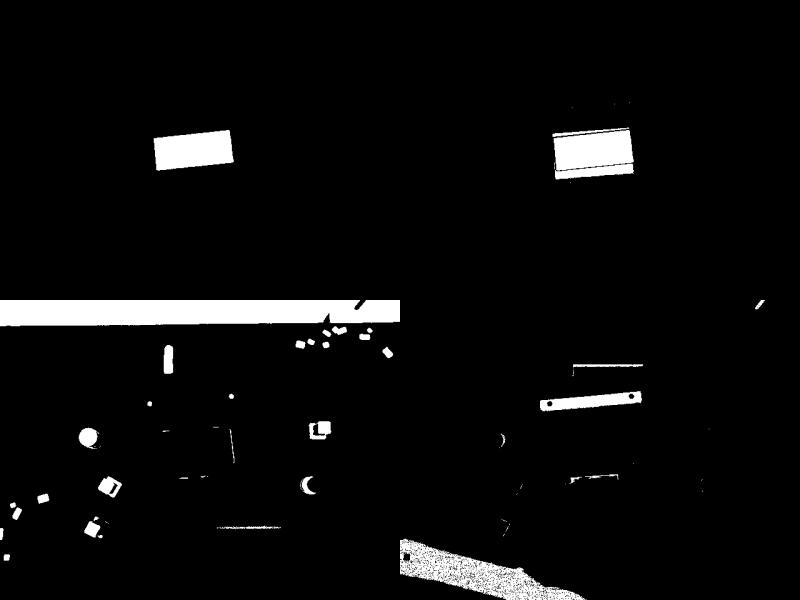

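The top masks show the tray clean. The orange bumpers are missing and the shaded pier sides drop out. I'll check each camera and the pixel colours.

```bash
cat > m1.py <<'E'
from h import *
ims=grab()
for n,pts in(('top',dict(bL=(262,289),bR=(361,282),pshaft=(178,302),pface2=(183,293),red=(300,275),bench=(200,250),yl=(239,270),p2=(506,207))),('scene',dict(b=(283,247),b2=(367,223),pt=(437,197),pf=(434,209),red=(300,300),red2=(380,293),bench=(200,250),rail=(370,350),q=(141,342),qf=(143,357)))):
    for k,(u,v) in pts.items(): print(n,k,hsv(ims[n])[v,u],end='; ')
print()
for n in ims: print(n,*fit(ims,'blue',[TRAY],np.array([.55,.032,.06]),names=(n,)),*fit(ims,'brown',RAIL,np.array([.69,.038,.06]),names=(n,),close=5))
out=[]
for n in ims:
    v=ims[n][:,:,::-1].copy()
    for b,p in((TRAY,[.5502,.0323,.08]),(RAIL[0],[.69,.038,.06])):
        cv2.polylines(v,[cv2.convexHull(np.round(proj(n,place(b,np.array(p)))).astype(np.int32))],True,(0,255,0),1)
    v=v[100:330,180:460] if n=='top' else v[190:420,220:500]
    out.append(v)
cv2.imwrite('pics/ov.png',cv2.resize(np.hstack(out),(800,329)))
E
python3 m1.py
```

```text
top bL [ 20 224 146]; top bR [ 20 220 146]; top pshaft [60  3 87]; top pface2 [21 27 67]; top red [  3 236 147]; top bench [ 25  91 145]; top yl [ 31 255 149]; top p2 [23 38 54]; scene b [ 15 238 136]; scene b2 [ 11 179 127]; scene pt [ 53   8 135]; scene pf [20 59 65]; scene red [  2 199  96]; scene red2 [  2 146  54]; scene bench [ 20 125 135]; scene rail [ 13 175  73]; scene q [ 40   6 134]; scene qf [18 61 63]; 
scene [0.5474 0.034  0.1047] 0.17248777680049668 [0.6901 0.0373 0.0891] 0.3091486537158893
top [0.5515 0.0319 0.0957] 0.03815821945648808 [0.6912 0.0392 0.0844] 0.18539759156050956
```

View pics/ov.png

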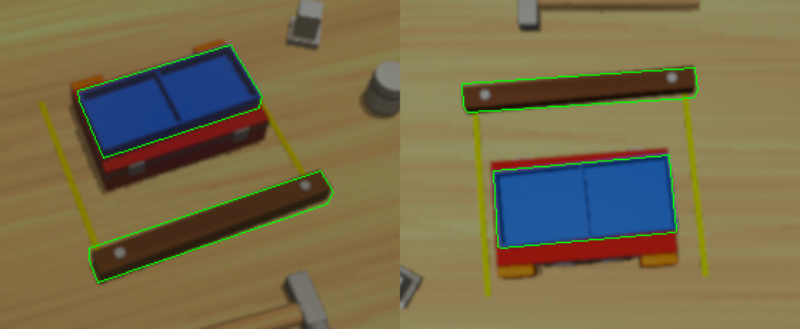

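The overlay shows the models sit well on the tray and rail in both views, and only the masks need loosening.

```bash
python3 - <<'E'
s=open('h.py').read()
a=s.index("    m={'blue'");b=s.index("    return np.any")
s=s[:a]+"""    m={'blue':(H>95)&(H<140)&(S>60),
       'red':(S>110)&((H<7)|(H>170)),'orange':(S>155)&(H>=7)&(H<24)&(V>85),
       'white':(S<72)&(V>38),'brown':(V<92)&(((H<18)&(S>130))|(V<45))}
"""+s[b:]
open('h.py','w').write(s)
m=open('m0.py').read()
open('m0.py','w').write(m.replace("report(rail,p)","report(rail,p)\nfor n in ims: print(n,*fit(ims,'brown',RAIL,rail,names=(n,),close=5),*fit(ims,'red+orange+blue',[CASE,TRAY]+BUMP,p,ignore=[PANEL],close=3,names=(n,)))"))
E
python3 m0.py
```

```text
rail [0.6889 0.0384 0.0906] 0.6204591456311697
chest [0.5465 0.0341 0.0712] 0.10447026236677442
tray [0.5505 0.0323 0.1043] 0.05064014136103294
rel chest [-0.1422  0.0086 -0.0194] deg -1.1134337672704233 far L,R gaps mm [75.124 79.399]
push L,R world [[0.4614, 0.1157, 0.03], [0.4739, -0.0588, 0.03]]
scene [0.6895 0.0383 0.0975] 0.38024935900824697 [0.5432 0.0368 0.0698] 0.07212482911856
top [0.6893 0.0381 0.088 ] 0.2516770287958115 [0.547  0.0337 0.0721] 0.01623295017930328
pier (array([ 0.454 ,  0.2714, -0.517 ]), np.float64(0.11249198311833482))
pier (array([ 0.6146, -0.3325, -0.007 ]), np.float64(0.17306170862527756))
[0.5877 0.3211 0.06  ]
[ 0.4563 -0.2933  0.07  ]
```

View pics/mask_scene.png

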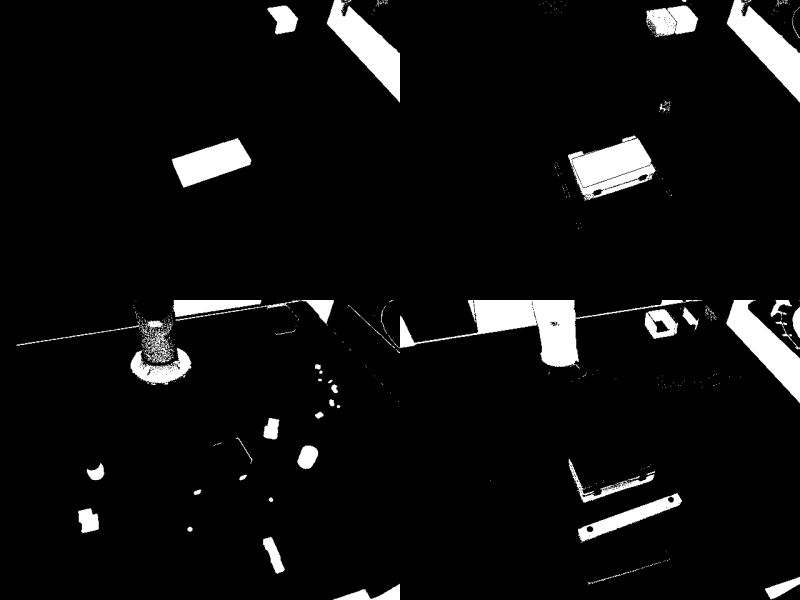

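The scene masks are good now. The rail mask picks up the chest and hammer edges, so I'll refit it using only the largest connected component.

```bash
python3 - <<'E'
s=open('h.py').read()
s=s.replace("        D.append(","        l,st=cv2.connectedComponentsWithStats(m)[1:3]; m=(l==1+np.argmax(st[1:,4]))\n        D.append(")
open('h.py','w').write(s)
E
python3 - <<'E'
from h import *
ims=grab()
r0=np.array([.69,.0382,.085])
for nn in(('scene',),('top',),('scene','top')): print(fit(ims,'brown',RAIL,r0,names=nn,close=7,marg=6),fit(ims,'red+orange+blue',[CASE,TRAY]+BUMP,np.array([.5465,.034,.072]),ignore=[PANEL],close=3,names=nn))
E
```

```text
(array([0.6886, 0.0397, 0.1077]), np.float64(0.14455883651129944)) (array([0.5432, 0.0362, 0.0709]), np.float64(0.0673897084865018))
(array([0.6888, 0.0391, 0.0847]), np.float64(0.23816559492968173)) (array([0.5471, 0.0336, 0.0717]), np.float64(0.016113081052685527))
(array([0.6894, 0.0401, 0.0953]), np.float64(0.3851034252000506)) (array([0.5465, 0.0339, 0.0722]), np.float64(0.09854474921988401))
```

Call:
arm_command:
  rows:
    - [[0,0.32,-0.86,0,0.53],[0,0.32,-0.86,0,0.53],[0,0.32,-0.86,0,0.53],[0,0.32,-0.86,0,0.53],[0,0.32,-0.86,0,0.53],[0,0.32,-0.86,0,0.53],[0,0.32,-0.86,0,0.53],[0,0.32,-0.86,0,0.53],[0,0.32,-0.86,0,0.53],[0,0.32,-0.86,0,0.53]]

```text
t: 1.75
eef_pos: [0.4283, 0.1149, 0.2317]
tool_rot: [0.001, -0.034, 0.999, 0.0]
contact_force: [0.7, 0.6, -0.6]
gripper_width: 0.0
grasp_force: 0.0
```

```bash
cat > st.py <<'E'
from h import *
o=get_obs();Rm=R.from_quat(np.roll(o['tool_rot'],-1)).as_matrix()
print(o['t'],o['eef_pos'],'yaw of tool y-90',np.arctan2(Rm[1,1],Rm[0,1])-np.pi/2,'z',Rm[:,2],'F',o['contact_force'],o['gripper_width'],o['grasp_force'])
E
python3 st.py
```

```text
1.75 [0.4283 0.1149 0.2317] yaw of tool y-90 0.06873139122445915 z [ 0.001   0.0007 -1.    ] F [ 0.7288  0.6357 -0.5666] 0.00015865128740895058 0.0
```

Call:
arm_command:
  rows:
    - [[0,0,0.05,-0.69,0],[0,0,0,-0.69,0],[0,0,0,-0.69,0],[0,0,0,-0.69,0],[0,0,0,-0.69,0],[0,0.15,0.01,0,0],[0,0.15,0.01,0,0],[0,0.12,0.01,0,0],[0,0.1,0.01,0,0],[0,0.1,0.01,0,0]]

```text
t: 3.0
eef_pos: [0.456, 0.1231, 0.0245]
tool_rot: [-0.009, -0.035, 0.999, -0.0]
contact_force: [-24.2, 6.4, 14.9]
gripper_width: -0.002
grasp_force: 11.9
```

```bash
cat > c.py <<'E'
from h import *
import sys
rail=np.array([.689,.039,.088]); ims=grab()
try: p0=np.load('p.npy')
except Exception: p0=np.array([.547,.0337,.0717])
g=float(sys.argv[1]) if len(sys.argv)>1 else 0
p0=p0+[.005,0,g]
p,c=fit(ims,'red+orange+blue',[CASE,TRAY]+BUMP,p0,ignore=[PANEL],close=3,names=('top',))
t,_=fit(ims,'blue',[TRAY],p,names=('top',)); print('tray in chest',rel(p,t)); np.save('p.npy',p); print(p,c); report(rail,p); o=get_obs(); print(o['t'],o['eef_pos'],o['contact_force'])
E
python3 c.py -.08
```

```text
tray in chest [ 0.0043 -0.0014  0.0281]
[0.551  0.0321 0.0264] 0.10627364770179372
rel chest [-0.1381  0.0052 -0.0616] deg -3.5290722998377952 far L,R gaps mm [66.4092 79.9513]
push L,R world [[0.4697, 0.1175, 0.03], [0.4744, -0.0575, 0.03]]
3.1 [0.4593 0.124  0.0247] [-12.6523   4.6319  -1.027 ]
```

Call:
arm_command:
  rows:
    - [[0,0.08,0,0,0],[0,0.1,0,0,0],[0,0,0,0,0],[0,-0.25,0,0,0],[0,-0.25,0,0,0],[0,0,-0.78,0,0],[0,0,-0.78,0,0],[0,0,-0.78,0,0],[0,0,-0.78,0,0],[0,0,0,0,0]]

```text
t: 4.35
eef_pos: [0.4456, -0.0692, 0.0252]
tool_rot: [0.001, -0.03, 1.0, -0.001]
contact_force: [0.5, 0.5, 0.1]
gripper_width: 0.001
grasp_force: 0.0
```

```bash
python3 c.py -.05
```

```text
tray in chest [ 0.0042 -0.002   0.0245]
[ 0.5584  0.0298 -0.043 ] 0.09034577193662752
rel chest [-0.1309  0.0023 -0.131 ] deg -7.506428082991134 far L,R gaps mm [52.1206 80.8608]
push L,R world [[0.4832, 0.1206, 0.03], [0.4757, -0.0543, 0.03]]
4.45 [ 0.446  -0.0652  0.0249] [0.0547 0.9051 0.4953]
```

Call:
arm_command:
  rows:
    - [[0,0.15,0.05,0,0],[0,0.12,0.02,0,0],[0,0.1,0,0,0],[0,0.1,0,0,0],[0,0.1,0,0,0],[0,0.1,0,0,0],[0,0.1,0,0,0],[0,0.1,0,0,0],[0,0,0,0,0],[0,0,0,0,0]]

```text
t: 5.7
eef_pos: [0.4917, -0.0632, 0.0223]
tool_rot: [-0.006, -0.033, 0.999, -0.001]
contact_force: [-10.4, -10.3, -2.7]
gripper_width: -0.001
grasp_force: 5.7
```

```bash
python3 c.py .17
```

```text
tray in chest [ 0.0047 -0.002   0.0303]
[0.5724 0.0365 0.1003] 0.20009009645958176
rel chest [-0.1164  0.0078  0.0123] deg 0.7046944256535497 far L,R gaps mm [52.7582 50.0525]
push L,R world [[0.485, 0.1156, 0.03], [0.5025, -0.0585, 0.03]]
5.8 [ 0.4917 -0.0632  0.0223] [-10.3813  -9.0488  -1.7513]
```

Call:
arm_command:
  rows:
    - [[0,0.1,0,0,0],[0,0.1,0,0,0],[0,0.1,0,0,0],[0,0,0,0,0],[0,-0.45,0,0,0],[0,-0.5,0,0,0],[0,0,0.77,0,0],[0,0,0.77,0,0],[0,0,0.77,0,0],[0,0,0.77,0,0]]

```text
t: 7.05
eef_pos: [0.4592, 0.1269, 0.0244]
tool_rot: [0.0, -0.034, 0.999, 0.0]
contact_force: [0.4, -0.5, 0.4]
gripper_width: 0.001
grasp_force: 0.0
```

```bash
python3 c.py .1
```

```text
tray in chest [ 0.0045 -0.0016  0.0241]
[0.582  0.0413 0.2017] 0.036238633318096916
rel chest [-0.1064  0.0117  0.1137] deg 6.5162793360195845 far L,R gaps mm [54.3247 29.3578]
push L,R world [[0.487, 0.1112, 0.03], [0.5221, -0.0602, 0.03]]
7.15 [0.4594 0.1316 0.0244] [ 0.0197 -0.6881 -0.1531]
```

Call:
arm_command:
  rows:
    - [[0,0.0,-0.28,0,0],[0,0.2,0,0,0],[0,0.1,0,0,0],[0,0.1,0,0,0],[0,0.1,0,0,0],[0,0.1,0,0,0],[0,0.1,0,0,0],[0,0.1,0,0,0],[0,0.1,0,0,0],[0,0.05,0,0,0]]

```text
t: 8.4
eef_pos: [0.5086, 0.1094, 0.0222]
tool_rot: [-0.007, -0.035, 0.999, 0.001]
contact_force: [-18.0, 8.3, 3.7]
gripper_width: -0.002
grasp_force: 8.5
```

```bash
python3 c.py -.17
```

```text
tray in chest [0.0053 0.0485 0.0255]
[ 0.6054 -0.0168  0.047 ] 0.23176328999341672
rel chest [-0.0882 -0.0483 -0.041 ] deg -2.347207636561419 far L,R gaps mm [18.706  27.7161]
push L,R world [[0.5224, 0.0668, 0.03], [0.5306, -0.108, 0.03]]
8.5 [0.509  0.1095 0.0222] [-14.185    7.9294   0.5747]
```

Call:
arm_command:
  rows:
    - [[0,0.1,0,0,0],[0,0.05,0,0,0],[0,0,0,0,0],[0,-0.3,0,0,0],[0,-0.25,0,0,0],[0,0,-0.72,0,0],[0,0,-0.72,0,0],[0,0,-0.72,0,0],[0,0,-0.72,0,0],[0,0,0,0,0]]

```text
t: 9.75
eef_pos: [0.4918, -0.0701, 0.0246]
tool_rot: [0.0, -0.03, 1.0, -0.001]
contact_force: [-0.6, 0.0, 0.9]
gripper_width: 0.001
grasp_force: 0.0
```

```bash
python3 -c "
import numpy as np;np.save('p.npy',[.6,.036,.02])"; python3 c.py 0
```

```text
tray in chest [ 0.0028 -0.0028  0.0514]
[ 0.6117  0.0314 -0.0141] 0.2097856880414604
rel chest [-0.0777 -0.0007 -0.1021] deg -5.849006418479825 far L,R gaps mm [ 1.8267 24.2463]
push L,R world [[0.5339, 0.1201, 0.03], [0.5314, -0.0549, 0.03]]
9.85 [ 0.4921 -0.0658  0.0244] [ 1.1996  0.041  -0.4633]
```

Call:
arm_command:
  rows:
    - [[0,0.2,0,0,0],[0,0.15,0,0,0],[0,0.1,0,0,0],[0,0.1,0,0,0],[0,0.1,0,0,0],[0,0.08,0,0,0],[0,0.06,0,0,0],[0,0.05,0,0,0],[0,0,0,0,0],[0,0,0,0,0]]

```text
t: 11.1
eef_pos: [0.5328, -0.069, 0.0226]
tool_rot: [-0.009, -0.032, 0.999, -0.001]
contact_force: [-20.3, -8.5, 14.1]
gripper_width: 0.003
grasp_force: 10.7
```

```bash
python3 -c "
import numpy as np;np.save('p.npy',[.615,.034,.08])"; python3 c.py 0
```

```text
tray in chest [-0.0256  0.0086  0.0214]
[0.6444 0.0364 0.1006] 0.28153579954117064
rel chest [-0.0446  0.0014  0.0126] deg 0.719777992708831 far L,R gaps mm [-18.9791 -21.7428]
push L,R world [[0.557, 0.1156, 0.03], [0.5746, -0.0586, 0.03]]
11.2 [ 0.5327 -0.069   0.0225] [-20.7733  -8.6327  13.6401]
```

Call:
arm_command:
  rows:
    - [[0,0.05,0,0,0],[0,0.05,0,0,0],[0,0.05,0,0,0],[0,0.05,0,0,0],[0,0,0,0,0],[0,0,0,0,0],[0,0,0,0,0],[0,0,0,0,0],[0,0,0,0,0],[0,0,0,0,0]]

```text
t: 12.45
eef_pos: [0.5423, -0.0703, 0.0225]
tool_rot: [-0.011, -0.031, 0.999, -0.001]
contact_force: [-27.1, -10.1, 21.0]
gripper_width: -0.003
grasp_force: 14.5
```

Call:
arm_command:
  rows:
    - [[0,-0.3,0,0,0],[0,-0.4,0,0,0],[0,-0.5,0,0,0],[0,-0.2,0.7,0,0],[0,0,0.7,0,0],[0,0,0.7,0,0],[0,0,0.7,0,0],[0,0,0.2,0,0],[0,0,0,0,0],[0,0,0,0,0]]

```text
t: 13.7
eef_pos: [0.4703, 0.1131, 0.0242]
tool_rot: [-0.0, -0.033, 0.999, -0.0]
contact_force: [0.2, 0.3, 0.7]
gripper_width: 0.0
grasp_force: 0.0
```

```bash
python3 -c "
import numpy as np;np.save('p.npy',[.615,.034,.08])"; python3 c.py 0; python3 - <<'E'
from h import *
ims=grab(); p=np.load('p.npy'); out=[]
for n in ims:
    v=ims[n][:,:,::-1].copy()
    for b,q in((CASE,p),(RAIL[0],[.689,.039,.088])):
        cv2.polylines(v,[cv2.convexHull(np.round(proj(n,place(b,np.array(q)))).astype(np.int32))],True,(0,255,0),1)
    out.append(v[90:340,180:460] if n=='top' else v[190:440,220:500])
cv2.imwrite('pics/ov2.png',cv2.resize(np.hstack(out),(800,357)))
E
```

```text
tray in chest [-0.0207 -0.0012  0.0853]
[0.6447 0.0353 0.0874] 0.14943961391193364
rel chest [-0.0445  0.0003 -0.0006] deg -0.03533147346271181 far L,R gaps mm [-20.5982 -20.4626]
push L,R world [[0.5583, 0.1156, 0.03], [0.5736, -0.0587, 0.03]]
13.8 [0.4704 0.1131 0.0243] [ 0.3894 -0.0916 -0.8521]
```

View pics/ov2.png

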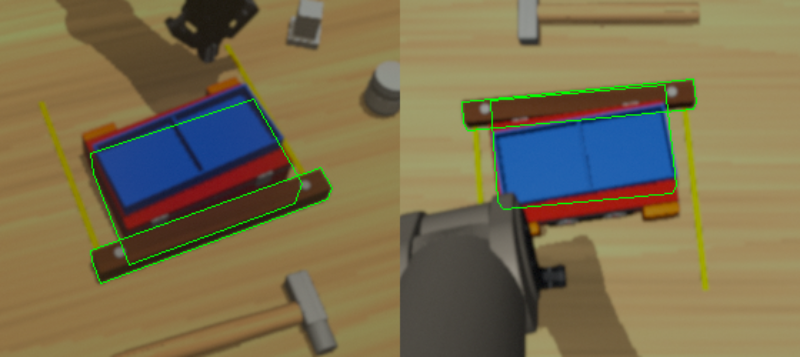

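The right end looks close to the rail. The fit was confused because the rail passed as orange, so I'll tighten the colours.

```bash
cat > c2.py <<'E'
from h import *
rail=np.array([.689,.039,.088]); ims=grab()
print('rail/red hsv',hsv(ims['top'])[140:150:3,300],hsv(ims['top'])[165:200:5,320].tolist())
t=fit(ims,'blue',[TRAY],np.array([.62,.035,.1]),names=('top',))
print('tray',*t)
h=hsv(ims['top']);m=((h[...,0]<8)|(h[...,0]>170))&(h[...,1]>215)
cv2.imwrite('pics/red.png',m[100:260,200:430].astype(np.uint8)*255)
for x0 in(.61,.622):
  p,c=fit(ims,'red+blue',[CASE,TRAY],np.array([x0,.034,.09]),ignore=[PANEL]+BUMP+[place(RAIL[0]+[.002,0,0],rel(np.array([x0,.034,.09]),rail))],names=('top',)); print(p,c); report(rail,p)
E
python3 c2.py
```

```text
rail/red hsv [[ 25  92 160]
 [ 24  90 161]
 [ 23  94 160]
 [ 22 100 160]] [[6, 188, 110], [130, 120, 136], [107, 216, 156], [107, 211, 173], [107, 211, 174], [106, 211, 174], [107, 208, 174]]
tray [0.6242 0.0321 0.1663] 0.03332792239493829
[0.6167 0.0322 0.1515] 0.12156648455925707
rel chest [-0.0727 -0.0004  0.0635] deg 3.638186916193225 far L,R gaps mm [14.7689  0.8087]
push L,R world [[0.5254, 0.1068, 0.03], [0.5518, -0.0662, 0.03]]
[0.6224 0.0332 0.1596] 0.05864248114759186
rel chest [-0.0668  0.0001  0.0716] deg 4.099665640935618 far L,R gaps mm [ 9.8546 -5.8735]
push L,R world [[0.5305, 0.107, 0.03], [0.5583, -0.0658, 0.03]]
```

Call:
arm_command:
  rows:
    - [[0,0.3,-0.03,0,0],[0,0.3,0,0,0],[0,0.1,0,0,0],[0,0.1,0,0,0],[0,0.1,0,0,0],[0,0.1,0,0,0],[0,0.07,0,0,0],[0,0,0,0,0],[0,0,0,0,0],[0,0,0,0,0]]

```text
t: 15.25
eef_pos: [0.5247, 0.1153, 0.0224]
tool_rot: [-0.009, -0.036, 0.999, 0.001]
contact_force: [-20.1, 7.5, 10.1]
gripper_width: -0.002
grasp_force: 9.7
```

Call:
arm_command:
  rows:
    - [[0,0.06,0,0,0],[0,0.06,0,0,0],[0,0,0,0,0],[0,-0.3,0,0,0],[0,-0.5,0,0,0],[0,-0.3,0,0.5,0],[0,0,0,0.8,0],[0,0,0.2,0.8,0],[85,0,0.9,0.4,0],[85,0,0.9,0.4,0]]

```text
t: 16.5
eef_pos: [0.4754, 0.2337, 0.1996]
tool_rot: [0.0, -0.033, 0.999, 0.0]
contact_force: [0.4, 0.4, -0.0]
gripper_width: 0.418
grasp_force: 0.0
```

```bash
python3 c2.py; python3 st.py
```

```text
rail/red hsv [[ 25  94 152]
 [ 25  94 152]
 [ 23  99 152]
 [ 22 102 152]] [[1, 212, 143], [109, 210, 91], [107, 213, 165], [107, 213, 165], [107, 216, 165], [107, 215, 165], [107, 218, 164]]
tray [0.6294 0.0309 0.1118] 0.022605367226175743
[0.6221 0.0314 0.0752] 0.08450165897966867
rel chest [-0.0674 -0.0017 -0.0128] deg -0.7317173141482036 far L,R gaps mm [0.9554 3.7649]
push L,R world [[0.5367, 0.1127, 0.03], [0.5499, -0.0618, 0.03]]
[0.627  0.0321 0.0873] 0.02561196936182229
rel chest [-0.0623 -0.0014 -0.0007] deg -0.040855901132712584 far L,R gaps mm [-2.7296 -2.5728]
push L,R world [[0.5407, 0.1124, 0.03], [0.5559, -0.0619, 0.03]]
16.6 [0.4757 0.2408 0.201 ] yaw of tool y-90 0.07632009035736464 z [ 0.0039  0.0059 -1.    ] F [ 0.3201 -0.1715  0.3942] 0.5933640010495238 0.0
```

Call:
arm_command:
  rows:
    - [[85,-0.09,0.13,0,-1],[85,-0.09,0.13,0,-1],[85,-0.09,0.13,0,-1],[85,-0.09,0.12,0,-1],[85,0,0,-0.2,-1],[85,0,0,-0.2,-1],[85,0,0,-0.2,-1],[85,0,0,-0.2,-0.4],[85,0,0,-0.2,0],[85,0,0,0,0]]

```text
t: 17.85
eef_pos: [0.4535, 0.2629, 0.1373]
tool_rot: [-0.001, 0.259, 0.966, -0.001]
contact_force: [-0.4, -0.9, 0.2]
gripper_width: 0.996
grasp_force: 0.0
```

```bash
python3 st.py
```

```text
17.85 [0.4535 0.2629 0.1373] yaw of tool y-90 -0.5239592071663837 z [-0.0017 -0.0014 -1.    ] F [-0.3711 -0.8502  0.1597] 0.9957341916749571 0.0
```

Call:
arm_command:
  rows:
    - [[85,0,0.14,0,0],[85,0,0,-0.5,0],[85,0,0,-0.5,0],[85,0,0,-0.5,0],[85,0,0,-0.42,0],[25,0,0,0,0],[25,0,0,0,0],[25,0,0,0,0],[25,0,0,0,0],[25,0,0,0,0]]
  newtons: 40

```text
t: 19.1
eef_pos: [0.455, 0.2725, 0.0244]
tool_rot: [0.001, 0.259, 0.966, 0.001]
contact_force: [-0.3, -0.5, 7.0]
gripper_width: 0.373
grasp_force: 40.9
```

Call:
arm_command:
  rows:
    - [[25,0,0,0.6,0],[25,0,0,0.9,0],[25,0.35,-0.4,0.9,1],[25,0.35,-0.4,0,1],[25,0.35,-0.4,0,1],[25,0.35,-0.4,0,1],[25,0.35,-0.4,0,1],[25,0.35,-0.4,0,1],[25,0.35,-0.4,0,1],[25,0.36,-0.4,0,0.95]]

```text
t: 20.35
eef_pos: [0.6231, 0.0793, 0.1672]
tool_rot: [0.0, -0.057, 0.998, 0.0]
contact_force: [0.2, 0.2, -1.5]
gripper_width: 0.37
grasp_force: 40.3
```

```bash
python3 st.py
```

```text
20.35 [0.6231 0.0793 0.1672] yaw of tool y-90 0.11386546988307789 z [ 0.0001  0.0002 -1.    ] F [ 0.188   0.1519 -1.5167] 0.3697721946176929 40.25141894817352
```

Call:
arm_command:
  rows:
    - [[25,0,0,-0.3,0],[25,0,0,-0.4,0],[25,0,0,-0.3,0],[25,0,0,-0.15,0],[25,0,0,-0.08,0],[25,0,0,-0.05,0],[25,0,0,-0.04,0],[25,0,0,-0.03,0],[25,0,0,0,0],[25,0,0,0,0]]

```text
t: 21.6
eef_pos: [0.6228, 0.08, 0.0861]
tool_rot: [0.0, -0.056, 0.998, 0.0]
contact_force: [-1.4, -0.1, -1.9]
gripper_width: 0.371
grasp_force: 40.3
```

Call:
arm_command:
  rows:
    - [[25,0,0,-0.02,0],[25,0,0,-0.02,0],[25,0,0,-0.01,0],[25,0,0,0,0],[45,0,0,0,0],[55,0,0,0,0],[55,0,0,0,0],[55,0,0,0.2,0],[55,0,0,0.6,0],[55,0,0,0.8,0]]

```text
t: 22.85
eef_pos: [0.622, 0.0798, 0.1797]
tool_rot: [-0.001, -0.056, 0.998, -0.0]
contact_force: [-0.1, 0.2, -0.1]
gripper_width: 0.645
grasp_force: 0.0
```

Call:
arm_command:
  rows:
    - [[60,0,-0.5,0.1,-0.3],[60,-0.02,-0.8,0,-0.3],[85,-0.02,-0.9,0,-0.3],[85,-0.02,-0.9,0,-0.3],[85,-0.02,-0.9,0,-0.3],[85,-0.02,-0.9,0,0],[85,-0.02,-0.9,0,0],[85,0,-0.9,0,0],[85,0,-0.2,-0.5,0],[85,0,0,-0.5,0]]

```text
t: 24.1
eef_pos: [0.6137, -0.3378, 0.1242]
tool_rot: [-0.0, 0.007, 1.0, -0.001]
contact_force: [0.3, 0.2, -0.1]
gripper_width: 0.998
grasp_force: 0.0
```

```bash
cat > c3.py <<'E'
from h import *
ims=grab(); t,c=fit(ims,'blue',[TRAY],np.array([.629,.031,.11]),names=('top',)); print('tray',t,c)
out=[]
for n in ims:
    v=ims[n][:,:,::-1].copy()
    out.append(v[90:340,180:460] if n=='top' else v[190:440,220:500])
import sys; cv2.imwrite(sys.argv[1],cv2.resize(np.hstack(out),(800,357)))
E
python3 c3.py pics/p1.png; python3 st.py
```

```text
tray [0.6294 0.0309 0.1112] 0.14979847038615413
24.2 [ 0.612  -0.334   0.1209] yaw of tool y-90 -0.010782966819573137 z [-0.0072  0.0028 -1.    ] F [0.486  0.7149 0.9778] 0.9982689620366716 0.0
```

View pics/p1.png

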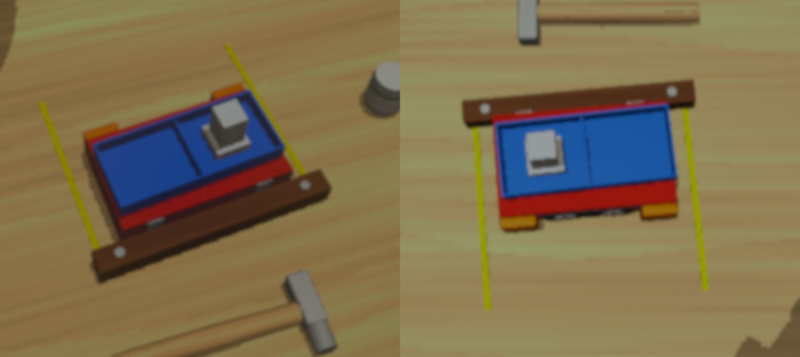

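The chest is flush with the rail (no gap at either end) and the first pier stands in the left half. On to the second pier.

Call:
arm_command:
  rows:
    - [[85,0.04,0.02,0,0],[85,0,0,-0.5,0],[85,0,0,-0.5,0],[85,0,0,-0.4,0],[85,0,0,-0.22,0],[25,0,0,0,0],[25,0,0,0,0],[25,0,0,0,0],[25,0,0,0,0],[25,0,0,0,0]]

```text
t: 25.45
eef_pos: [0.6188, -0.3332, 0.0291]
tool_rot: [0.001, 0.004, 1.0, -0.0]
contact_force: [-0.5, 1.2, 6.2]
gripper_width: 0.365
grasp_force: 40.9
```

Call:
arm_command:
  rows:
    - [[25,0,0,0.6,0],[25,0,0,0.9,0],[25,0.04,0.4,0.9,0.2],[25,0.05,0.8,0,0.2],[25,0.05,0.8,0,0.2],[25,0.05,0.8,0,0.2],[25,0.05,0.8,0,0.2],[25,0.05,0.8,0,0.2],[25,0.05,0.6,0,0.2],[25,0,0.24,0,0.1]]

```text
t: 26.7
eef_pos: [0.6381, -0.0153, 0.1714]
tool_rot: [-0.0, -0.058, 0.998, 0.001]
contact_force: [0.1, -0.0, -2.6]
gripper_width: 0.362
grasp_force: 40.2
```

```bash
python3 st.py
```

```text
26.7 [ 0.6381 -0.0153  0.1714] yaw of tool y-90 0.11521293252379317 z [-0.0007  0.0011 -1.    ] F [ 0.0577 -0.017  -2.5777] 0.3618589297751252 40.19177556037903
```

Call:
arm_command:
  rows:
    - [[25,0,-0.06,-0.3,0],[25,0,0,-0.4,0],[25,0,0,-0.3,0],[25,0,0,-0.15,0],[25,0,0,-0.08,0],[25,0,0,-0.05,0],[25,0,0,-0.04,0],[25,0,0,-0.02,0],[25,0,0,0,0],[25,0,0,0,0]]

```text
t: 27.95
eef_pos: [0.6384, -0.022, 0.0915]
tool_rot: [0.0, -0.056, 0.998, 0.0]
contact_force: [0.1, 0.0, -1.4]
gripper_width: 0.366
grasp_force: 40.2
```

Call:
arm_command:
  rows:
    - [[25,0,0.02,-0.02,0],[25,0,0,-0.02,0],[25,0,0,-0.01,0],[25,0,0,0,0],[25,0,0,0,0],[25,0,0,0,0],[25,0,0,0,0],[25,0,0,0,0],[25,0,0,0,0],[25,0,0,0,0]]

```text
t: 29.2
eef_pos: [0.6383, -0.0208, 0.0883]
tool_rot: [-0.0, -0.056, 0.998, 0.0]
contact_force: [0.7, -0.2, -1.0]
gripper_width: 0.369
grasp_force: 40.3
```

Call:
arm_command:
  rows:
    - [[25,0,0,-0.01,0],[25,0,0,0,0],[45,0,0,0,0],[55,0,0,0,0],[55,0,0,0,0],[55,0,0,0.2,0],[55,0,0,0.6,0],[55,0,0,0.8,0],[55,-0.5,-0.8,0,0],[55,-0.5,-0.8,0,0]]

```text
t: 30.45
eef_pos: [0.5784, -0.1176, 0.1854]
tool_rot: [0.001, -0.056, 0.998, -0.0]
contact_force: [0.9, -1.1, -0.6]
gripper_width: 0.643
grasp_force: 0.0
```

Call:
arm_command:
  rows:
    - [[55,0,-0.8,0.2,0],[55,0,-0.8,0,0],[55,0,-0.8,0,0],[55,0,-0.8,0,0],[55,0,0,0,0],[55,0,0,0,0],[55,0,0,0,0],[55,0,0,0,0],[55,0,0,0,0],[55,0,0,0,0]]

```text
t: 31.7
eef_pos: [0.5784, -0.3085, 0.1958]
tool_rot: [0.0, -0.056, 0.998, 0.0]
contact_force: [0.1, 1.0, 0.2]
gripper_width: 0.641
grasp_force: 0.0
```

```bash
python3 c3.py pics/p2.png; python3 - <<'E'
from h import *
ims=grab()
for uv0 in((.6238,.0806,.11),(.635,-.0188,.11)):
    p,c=fit(ims,'white',PIER,np.array(uv0),z=.059,marg=5,names=('top',)); print('pier in tray',rel(np.array([.6294,.0309,.111]),p),c)
E
```

```text
tray [0.6293 0.031  0.1082] 0.31391932518386007
pier in tray [ 0.0005  0.0493 -0.0099] 0.046917286874154265
pier in tray [-0.0003 -0.0522  0.0019] 0.052101072888283376
```

View pics/p2.png

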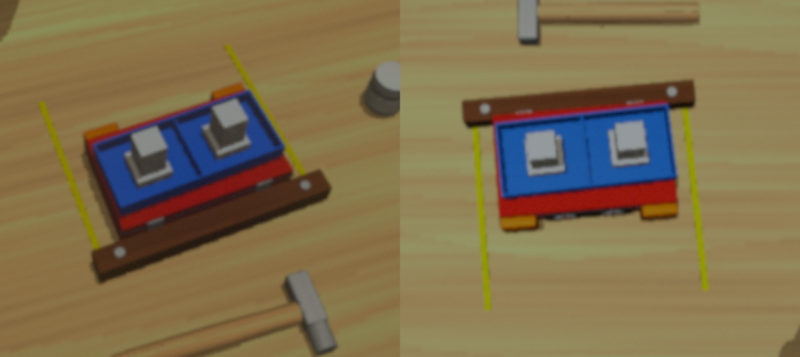

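Both piers stand in the tray. One last precise check of flushness from edge profiles before handing in.

```bash
python3 - <<'E'
from h import *
im=grab()['top'];h=hsv(im).astype(int)
rf,cf=[],[]
for u in range(252,365,4):
    V=cv2.GaussianBlur(im,(3,3),0)[:,u].astype(float)
    # rail far edge: bench->brown drop in G, rows 130..165 ; red far edge: brown->red rise in R, rows 158..185
    a=np.diff(V[:,1]); i=130+np.argmin(a[130:165]); rf.append((u,i+.5))
    b=np.diff(V[:,0]); j=i+10+np.argmax(b[i+10:i+24]); cf.append((u,j+.5))
def line(pts,z):
    W=np.array([ray('top',q,z)[:2] for q in pts]); k=np.polyfit(W[:,1],W[:,0],1)
    for _ in range(3):
        r=np.abs(W[:,0]-np.polyval(k,W[:,1])); W=W[r<=max(.0015,np.median(r)*2)]; k=np.polyfit(W[:,1],W[:,0],1)
    return k,len(W)
kr,n1=line(rf,.03);kc,n2=line(cf,.05)
print(kr,n1,kc,n2)
for y in(.141,-.078): print('gap mm',1000*(np.polyval(kr,y)-.03-np.polyval(kc,y)))
E
```

```text
[-0.089   0.7232] 29 [-0.0841  0.6936] 28
gap mm -1.157764031881392
gap mm -0.08394927708610389
```

Gaps are about 0 mm at both corners (within 1 to 2 mm).

```bash
python3 -c "
from station import job;print(job.hand_in())"
```

```text
the job is handed in; nothing more can be done
None
```

I handed the job in at about 32 s: the chest is flush with the rail (corner gaps within about 1–2 mm by camera), both piers stand upright about 50 mm either side of the divider, and the tray is where it was; no verdict came back.

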